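# Draw the slide carrier home on the light stage and lock it with the lever

## Task

Load the slides for viewing: set the closed fingertips slowly on the ribbed black rubber pad at the front of the slide carrier, press down steadily but gently (25 N cracks the glass) and draw the carrier toward you along the stage, past its spring detent, until it is fully home against the brass front stop. Then swing the lever with the red knob fully shut across behind the carrier, so that it cannot creep back, and let go. Touch the carrier only on its rubber pad, never the glass slides or their silver frame, keep it flat on the stage, and leave the things round the stage where they are.

Things in the scene. Friction and masses are not known exactly. Their poses are not given: they have to be found in the camera images.
- stage: Dark flat light stage on the bench (fixed), 240 x 148 x 18 mm. Origin on the bench; the deck reaches from x = -112 to +128 mm, y = -74 to +74 mm, its top 18 mm above the origin and slippery (friction about 0.15). Stage -x is the front, toward the operator: the carrier is drawn along -x. y is to the left, z up.
- rail_throat (a point): Point on the deck midway between the aluminium guide rails (6 mm high), at stage x = -20 mm, where they become narrow: from here to the front their inner faces are 90 mm apart (nest); behind they widen by 15 degrees a side to 105 mm, reached at x = +8 mm (loading part). Axes as the stage.
- stop_face (a point): Middle of the rear face of the brass stop bar, at the deck (stage x = -98 mm); the bar is 60 mm long in y and 6 mm high. The carrier's front edge touches it when home.
- detent (a point): Sprung steel plunger nose on the left rail (stage x = -75 mm, y = +43.5 mm). It presses the carrier sideways to the right rail with 3 to 6 N. Besides the deck's friction it resists by up to about 4 N while the carrier's tapered front left corner passes it (10 to 20 mm short of home), then by about 1.5 N, and snaps into a notch in the carrier's left edge over the last 4 mm.
- carrier: Flat black slide carrier, 112 (x) x 88 (y) x 10 mm, about 0.34 kg, loose on the deck, too wide to grip; its front edge lies 56 mm in front (-x) of its origin, which is the centre of its underside. Starts about 95 to 104 mm behind home and up to 0.04 rad askew; drawn by its front, it is straightened by the rails.
- pad_top (a point): Centre of the top of the rubber pad, 11 mm above the carrier's underside and 37.5 mm in front of its origin (29 mm above the bench).
- thumb_pad: Ribbed black rubber pad at the carrier's front, 33 (x) x 62 (y) mm, 1 mm higher than the rest, grippy (friction about 1) and hard: come down on it at 10 mm/s or slower, as a faster touch alone can jolt past 25 N. Origin 2 mm below the centre of its top. Some 12 to 18 N of steady pressing draws the carrier past the detent; with less, or with a sideways pull, the fingertips slip.
- slide_insert: Silver frame with two stained glass slides, 75 x 87 mm, on the carrier right behind the pad, top 10 mm above the deck. Not to be touched. Origin at its centre, 5 mm above the carrier's underside.
- home (a point): Point on the deck (stage x = -42 mm, y = 0) where the carrier's origin lies when it is home against the stop; sideways it may lie up to 1 mm off. Axes as the stage.
- lever (a joint): Angle of the steel lever with the red knob, rad: 0 = shut (arm along stage +y, behind the carrier's rear edge; end stop), growing clockwise seen from above; starts open at 1.6 to 2.05 (pointing to stage +x along the right rail). Light friction (about 1.2 N at the knob), stays where it is left. Shuts only when the carrier is home (1.5 mm of room).
- lever_knob (a point): Middle of the upright red knob on the lever's end, 14 mm diameter, 26 mm tall (top 13 mm above this point, top of the lever arm 13 mm below); 44 mm from the pivot axis.
- lever_pivot (a point): Vertical axis of the lever, on the right rail at stage x = +22.5 mm, y = -64 mm, 24 mm above the bench.
- slides_spare: green card pack of spare glass slides, 80 x 27 x 22 mm, lying on the bench left of the stage. Origin at the centre of its underside. To be left alone.
- vial_tall: capped sample vial, 34 mm diameter, 60 mm tall, standing behind the stage. Origin at the centre of its underside. To be left alone.
- tape_roll: white roll of label tape lying flat, 62 mm diameter, 19 mm high, behind the stage. Origin at the centre of its underside. To be left alone.
- bench_timer: white wedge-shaped bench timer, 48 x 62 x 55 mm, standing left of the stage. Origin at the centre of its underside. To be left alone.

How it is judged:
On the way, in this order (a step that is already met when the one before it is completed fails the run):
1. the finger presses on the rubber pad while the carrier is still well short of home (contact force between the fingers and thumb_pad above 2 N and x of carrier in the frame of home above 0.03 m), for 0.2 s.
2. the carrier is fully home against the brass stop, with the lever still open (x of carrier in the frame of home between -0.003 and 0.002 m and z of carrier in the frame of home below 0.003 m and angle between the x axis of carrier and the x axis of stage, either way round below 0.04 rad and value of joint lever above 1 rad), for 0.2 s.
3. the lever is shut behind the carrier (value of joint lever below 0.06 rad), for 0.2 s.
At the end, for the whole second after the job is handed in: The carrier lies flat and at rest, fully home against the brass stop (within 2 mm, square within 0.04 rad), the lever is shut (within 0.06 rad), and the robot touches nothing (x of carrier in the frame of home between -0.003 and 0.002 m and z of carrier in the frame of home below 0.003 m and angle between the x axis of carrier and the x axis of stage, either way round below 0.04 rad and value of joint lever below 0.06 rad and linear speed of carrier below 0.01 m/s and contact force between the fingers and carrier below 0.1 N and contact force between the fingers and stage below 0.1 N).
It fails at once if the fingers press on the carrier with more than 25 N (contact force between the fingers and carrier above 25 N).
It fails at once if the robot touches the slides or their silver frame (contact force between any of the arm, the fingers and slide_insert above 0.5 N).
It fails at once if the carrier is lifted off the deck or tipped (angle between carrier's own z axis and vertical above 0.12 rad or z of carrier in the frame of home above 0.01 m).
It fails at once if a thing standing round the stage is shifted by more than 15 mm (distance of any of slides_spare, vial_tall, tape_roll, bench_timer from where it was at the start of the episode above 0.015 m).
It also fails if it takes over 61 s, if anything falls off the work surface, if the arm or the gripper's body presses on something with over 40 N, if the wrist force passes 120 N, or if a joint passes its speed limit or range.

## Robot

A 6-joint arm with a two-finger parallel gripper is mounted at the origin on a cart in front of the work surface, level with it; the furniture and walls round the work are solid. World frame = base frame: x ahead of the robot, y to its left, z up, the work surface at z = 0. Lengths are in m, angles in rad, forces in N, time in s.
With the tool pointing down it reaches from about 0.25 to 0.775 m from the base axis. Payload 4 kg.
Tool frame: the origin (TCP) lies midway between the tips of the shut fingers; the grasp point (between the pads) lies 19 mm behind it; z points along the fingers, y is the line along which they close (so a half turn about z gives the same grasp; the last joint's range is limited). The gripper opens to 94 mm and grips with 3 to 60 N. Pads are 16 mm wide; open, the fingers measure 119 mm over their backs; the gripper's body (75 mm by 177 mm) begins 78 mm behind the grasp point.
Start: joints at [-1.369, 0.087, 1.371, -0, 1.684, -0.103], TCP at [0.165, -0.525, 0.206] pointing down, gripper open.
Joint ranges: [-3.1, 3.1], [-0.76, 2.03], [0.27, 2.55], [-1.08, 4.22], [0.17, 2.65], [-2.57, 2.57]. Speed limits (rad/s): [2.79, 2.79, 3.14, 3.14, 3.14, 3.14].

## Interface

Orientations are given as [roll, pitch, yaw] about the fixed x, y, z axes, in that order (R = Rz(yaw) Ry(pitch) Rx(roll)).
In Python, from bench import robot gives the robot as it stands.
- The arm moves only by the tool servo_tool, never from a script. Its argument "moves" is a list of rows, each a list of 5 numbers: the shift along the tool's x, y, z in units of 25 mm (1.0 is 25 mm), then the turn about the tool's z in units of 6 degrees (1.0 is 6 degrees), then the closure, from 0 (fully open) to 1 (shut). In form: [[dx, dy, dz, yaw, gripper], ...]. A call has 1 to 10 rows; each row is the pose to reach, as a shift and turn from the pose commanded when the call began, along the tool's axes at that moment; what a row does not reach only later rows make up. A row lasts 1/12 s, in which the tool goes at most 41.7 mm and 7.16 degrees, less where a joint would pass 70% of its speed; a pose out of reach is approached as far as the arm can. A call with a gripper value outside its range is refused whole. The fingers move at their own pace and stop on an object; the grip force is fixed at half the most. Time passes only in rows, so rows that repeat a pose let the fingers close. It gives the time, the measured TCP pose, the force, the opening and the grip force at its end, in the units of the state.
- robot.get_obs(): the state, without advancing time (a new reading comes with each control period).
- robot.snapshot(name): name is "scene" or "top" or "wrist"; returns a dict with "image" (420x560x3 uint8, blue, green, red), "fx", "fy", "cx", "cy" (pixels), "eye" and "orientation" of the camera in the world; the wrist camera has in their place "T_tool_cam" (4x4, takes a point from camera to tool coordinates, whose origin is the TCP and whose axes are the flange's). Camera axes: x right, y down, z forward; pixel columns grow to the right and rows downward; lengths in m; the calibration is good to about 2 mm. A picture is of the moment at which its call begins: read the wrist's pose just before it. There is no depth.
- robot.close_job(): hands the job in; it is judged then, once.
The state is a dict: "time": time; "joint_positions": joint angles; "qvel": joint speeds; "joint_torque": joint torques, N m; "tool_pos": TCP position; "ee_rot": TCP orientation; "wrist_force": force on the tool from outside, world axes, zero at the start; "wrist_torque": the same for the moment, N m; "width": finger opening in m; "finger_force": force on a finger pad.
Only numpy, scipy, OpenCV 4.12 (cv2) and the standard library are available. Lean on these libraries where they do the work, as an engineer would, in place of code of your own. Each camera call takes 0.05 s, during which the arm holds its last target. There are 200 camera calls.

## Working session

There is one attempt and no reset: what is moved stays moved. The work goes in short steps, Python scripts to look and compute and a tool call to move; the robot and the scene stay as the last step left them, time stands still between calls to the robot, and variables do not carry over. Pictures are saved under pics/ and viewed, at most 10 in all, crops included, and the job is handed in when it is done.

Besides the shell and the picture viewer there is one more tool, called after "Call:" in YAML: its name, and indented under it one key for each argument. servo_tool: Moves the arm, as the interface text tells. Its arguments: {"type":"object","properties":{"moves":{"type":"array"}},"required":["moves"]}

```bash
mkdir -p pics
cat > h.py <<'E'
import numpy as np, cv2
from scipy.spatial.transform import Rotation as R
from bench import robot
def snap(n,f):
    s=robot.snapshot(n); cv2.imwrite('pics/'+f,s['image']); return s
E
python3 - <<'E'
from h import *
print(robot.get_obs())
for n in('scene','top'):
    s=snap(n,n+'1.png'); print({k:v for k,v in s.items() if k!='image'})
E
```

```text
{'time': 0.0, 'joint_positions': array([-1.36911579e+00,  8.79618189e-02,  1.37219799e+00,  9.07683348e-06,
        1.68356339e+00, -1.03125154e-01]), 'qvel': array([-1.05153252e-03, -3.13393989e-04, -1.42552121e-03,  5.29471095e-04,
       -2.46453072e-04,  1.62318800e-05]), 'joint_torque': array([-1.19731820e-03, -3.40182853e+01, -3.02430260e+01,  7.15532689e-02,
        3.29330144e-02, -1.69049072e-04]), 'tool_pos': array([ 0.16494056, -0.52414295,  0.20432897]), 'ee_rot': array([-3.13947435e+00, -2.28297107e-04,  3.04806463e-01]), 'wrist_force': array([ 0.0766251 , -0.10984088,  1.11269536]), 'wrist_torque': array([-0.02153478,  0.00897922,  0.00147382]), 'finger_force': 0.0, 'width': 0.09420041828441619}
{'fx': 482.5523380386617, 'fy': 482.5523380386617, 'cx': 288.0773389894253, 'cy': 211.72502898154744, 'eye': array([-0.01178534,  0.65661838,  0.68654284]), 'orientation': array([-2.36449088,  0.00435933, -2.0221856 ])}
{'fx': 471.7654880953018, 'fy': 471.7654880953018, 'cx': 283.71160895077304, 'cy': 208.7231007390279, 'eye': array([0.39471321, 0.38868289, 0.89834281]), 'orientation': array([-2.95659674,  0.00493406, -1.55275901])}
```

View pics/top1.png

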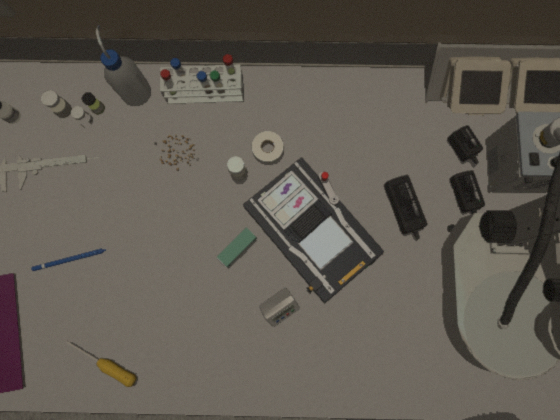

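View pics/scene1.png

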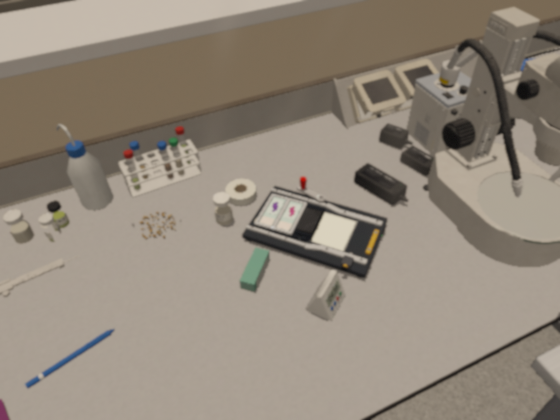

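```bash
cat >> h.py <<'E'
def ray(s,uv,z):
    d=R.from_euler('xyz',s['orientation']).as_matrix()@np.array([(uv[0]-s['cx'])/s['fx'],(uv[1]-s['cy'])/s['fy'],1])
    return s['eye']+d*(z-s['eye'][2])/d[2]
E
python3 - <<'E'
from h import *
s=snap('top','top2.png'); im=s['image']
hsv=cv2.cvtColor(im,cv2.COLOR_BGR2HSV); x0,y0,x1,y1=235,150,390,305
sub=np.zeros(im.shape[:2],np.uint8); sub[y0:y1,x0:x1]=255
dark=((hsv[...,2]<75)*255).astype(np.uint8)&sub
cs,_=cv2.findContours(dark,cv2.RETR_EXTERNAL,cv2.CHAIN_APPROX_NONE)
c=max(cs,key=cv2.contourArea); rect=cv2.minAreaRect(c); b=cv2.boxPoints(rect)
print(b); P=np.array([ray(s,p,.018) for p in b]); print(P,P.mean(0),np.linalg.norm(np.diff(P,axis=0),axis=1))
for nm,lo,hi,z in(('brass',(12,120,90),(30,255,255),.024),('red',(170,130,60),(180,255,255),.05),('red0',(0,150,60),(6,255,255),.05)):
    m=cv2.inRange(hsv,lo,hi)&sub
    n,l,st,ce=cv2.connectedComponentsWithStats(m)
    for i in range(1,n):
        if st[i,4]>8: print(nm,st[i],ce[i],ray(s,ce[i],z))
cr=cv2.resize(im[y0:y1,x0:x1],None,fx=3.8,fy=3.8,interpolation=cv2.INTER_CUBIC)
bb=((b-[x0,y0])*3.8).astype(int); cv2.polylines(cr,[bb],True,(0,255,0),1)
cv2.imwrite('pics/crop1.png',cv2.convertScaleAbs(cr,alpha=1.6))
E
```

```text
[[238.13643 207.74628]
 [302.31512 154.01526]
 [384.75458 252.48456]
 [320.57587 306.21558]]
[[0.55975956 0.48261871 0.018     ]
 [0.66794024 0.36185532 0.018     ]
 [0.47959803 0.20617006 0.018     ]
 [0.37931488 0.325383   0.018     ]] [0.52165318 0.34400677 0.018     ] [0.16213221 0.24435771 0.1557833 ]
brass [342 261  23  20 115] [353.06956522 271.0173913 ] [0.44390123 0.26633114 0.024     ]
brass [338 280   5   5  15] [340.2        282.13333333] [0.42326777 0.29005794 0.024     ]
brass [309 286   4   4  13] [310.61538462 287.61538462] [0.41239323 0.34413292 0.024     ]
red0 [322 172   6   7  35] [324.57142857 175.22857143] [0.6178071  0.32115567 0.05      ]
```

View pics/crop1.png

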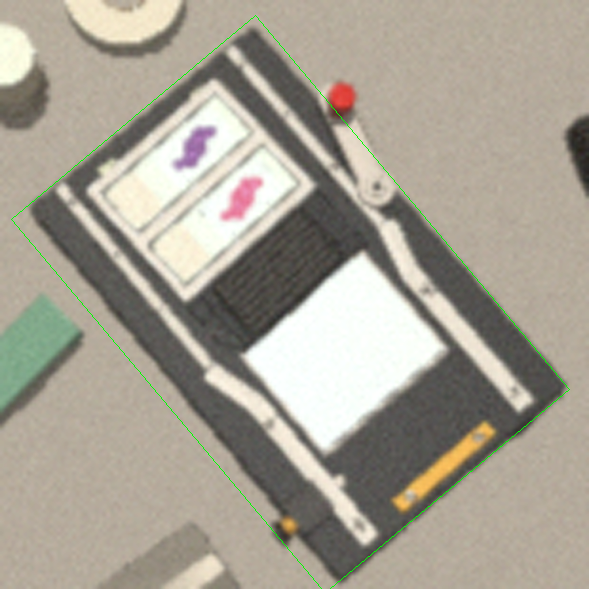

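```bash
cat >> h.py <<'E'
def proj(s,p):
    q=R.from_euler('xyz',s['orientation']).as_matrix().T@(np.array(p)-s['eye']); return np.round([s['cx']+s['fx']*q[0]/q[2],s['cy']+s['fy']*q[1]/q[2]],1) if q[2]>0 else None
E
python3 - <<'E'
from h import *
s=robot.snapshot('top'); t=robot.snapshot('scene')
for p in [(0,0,0),(0,0,.3),(.165,-.525,.2),(.15,0,0),(.2,0,0)]: print(p,proj(s,p),proj(t,p))
# microscope base outline & others on z=0
for n,c,pts in(('top',s,[(500,390),(455,300),(460,230),(520,180),(520,120),(440,50),(440,100)]),('scene',t,[(430,175),(500,240),(560,250),(420,110),(490,160),(345,120)])):
    for p in pts: print(n,p,ray(c,p,0)[:2].round(3))
# tops: black knobs of microscope
# triangulate black focus knob & hose tip
def tri(a,b):
    o=[];d=[]
    for c,uv in((s,a),(t,b)):
        o.append(c['eye']); v=ray(c,uv,0)-c['eye']; d.append(v/np.linalg.norm(v))
    A=np.c_[d[0],-d[1]]; k=np.linalg.lstsq(A,o[1]-o[0],rcond=None)[0]; p,q=o[0]+k[0]*d[0],o[1]+k[1]*d[1]; return ((p+q)/2).round(3),np.linalg.norm(p-q).round(3)
print('knob',tri((498,227),(458,133)),'tip',tri((505,324),(517,186)),'eyep',tri((548,138),(447,85)))
# stage fit
f=lambda p:np.array(p)/3.8+[235,150]
st=[((566,388),(-112,-74,18)),((340,580),(-112,74,18)),((256,25),(128,-74,18)),((35,210),(128,74,18)),((376,186),(22.5,-64,27)),((444,467),(-102,0,24))]
W=np.array([ray(s,f(a),b[2]/1e3)[:2] for a,b in st]); S=np.array([b[:2] for _,b in st])/1e3
Wc,Sc=W-W.mean(0),S-S.mean(0); th=np.arctan2((Sc[:,0]*Wc[:,1]-Sc[:,1]*Wc[:,0]).sum(),(Sc*Wc).sum())
M=np.array([[np.cos(th),-np.sin(th)],[np.sin(th),np.cos(th)]]); o=W.mean(0)-M@S.mean(0)
print('yaw',th,'o',o,'res mm',((W-S@M.T-o)*1e3).round(1).tolist())
inv=lambda p:(M.T@(p[:2]-o)*1e3).round(1)
pad=[(318,212),(350,262),(212,290),(248,338)]
for p in pad: print('pad',inv(ray(s,f(p),.029)))
print('knob',inv(ray(s,f((342,97)),.053)), 'slides', [inv(ray(s,f(p),.028)) for p in [(212,80),(315,185),(187,300),(88,190)]])
E
```

```text
(0, 0, 0) [509.2 535.8] [696.3 397.5]
(0, 0, 0.3) [637.7 673.2] [876.1 269.3]
(0.165, -0.525, 0.2) [960.  482.6] [871.9 127.4]
(0.15, 0, 0) [503.3 441.7] [607.4 316.6]
(0.2, 0, 0) [501.4 411.7] [582.3 293.8]
top (500, 390) [0.237 0.   ]
top (455, 300) [0.395 0.073]
top (460, 230) [0.527 0.057]
top (520, 180) [ 0.628 -0.065]
top (520, 120) [ 0.752 -0.074]
top (440, 50) [0.901 0.08 ]
top (440, 100) [0.792 0.084]
scene (430, 175) [0.562 0.042]
scene (500, 240) [0.354 0.039]
scene (560, 250) [ 0.287 -0.043]
scene (420, 110) [ 0.774 -0.089]
scene (490, 160) [ 0.545 -0.109]
scene (345, 120) [0.82  0.102]
knob (array([0.512, 0.052, 0.147]), np.float64(0.003)) tip (array([0.361, 0.047, 0.135]), np.float64(0.005)) eyep (array([ 0.665, -0.046,  0.14 ]), np.float64(0.0))
yaw 0.7091126979694972 o [0.51775541 0.33475769] res mm [[-0.7, 2.0], [1.3, 0.3], [-0.3, -0.2], [-2.0, -3.0], [1.5, 0.7], [0.1, 0.3]]
pad [ 32.3 -33.4]
pad [  3.2 -29.3]
pad [35.7 31.8]
pad [ 6.4 33.4]
knob [ 65.7 -75. ] slides [array([117.6, -36.4]), array([ 43.7, -41.3]), array([39.9, 44.2]), array([113.6,  47. ])]
```

Run:
```python
from h import *
s=robot.snapshot('top'); t=robot.snapshot('scene')
for uv in((478,42),(510,100),(510,15),(540,35),(515,130)):
    d=ray(t,uv,0)-t['eye']; d/=np.linalg.norm(d)
    print(uv,[((t['eye']+d*k).round(2).tolist(),proj(s,t['eye']+d*k).round().tolist()) for k in (.55,.65,.75,.85,.95,1.05)])
```

```text
(478, 42) [([0.32, 0.28, 0.46], [404.0, 383.0]), ([0.38, 0.22, 0.42], [460.0, 313.0]), ([0.44, 0.15, 0.38], [506.0, 256.0]), ([0.5, 0.08, 0.33], [543.0, 210.0]), ([0.56, 0.01, 0.29], [574.0, 172.0]), ([0.63, -0.06, 0.25], [600.0, 139.0])]
(510, 100) [([0.27, 0.27, 0.42], [408.0, 430.0]), ([0.32, 0.2, 0.37], [460.0, 368.0]), ([0.37, 0.13, 0.32], [502.0, 318.0]), ([0.43, 0.06, 0.27], [536.0, 277.0]), ([0.48, -0.01, 0.22], [564.0, 243.0]), ([0.53, -0.08, 0.17], [588.0, 215.0])]
(510, 15) [([0.31, 0.26, 0.49], [439.0, 401.0]), ([0.37, 0.19, 0.45], [502.0, 326.0]), ([0.43, 0.12, 0.41], [553.0, 266.0]), ([0.49, 0.04, 0.38], [595.0, 216.0]), ([0.55, -0.03, 0.34], [630.0, 174.0]), ([0.61, -0.1, 0.3], [660.0, 139.0])]
(540, 35) [([0.28, 0.24, 0.47], [455.0, 434.0]), ([0.34, 0.17, 0.44], [518.0, 362.0]), ([0.39, 0.1, 0.4], [568.0, 304.0]), ([0.45, 0.02, 0.36], [610.0, 257.0]), ([0.5, -0.05, 0.32], [645.0, 217.0]), ([0.55, -0.13, 0.28], [675.0, 183.0])]
(515, 130) [([0.25, 0.27, 0.39], [400.0, 445.0]), ([0.3, 0.2, 0.34], [450.0, 386.0]), ([0.35, 0.13, 0.29], [489.0, 339.0]), ([0.4, 0.06, 0.23], [521.0, 301.0]), ([0.44, -0.01, 0.18], [548.0, 269.0]), ([0.49, -0.08, 0.13], [570.0, 242.0])]
```

Call:
servo_tool:
  moves:
    - [0,0,-1.5,0,1]
    - [0,0,-3,0,1]
    - [0,0,-4.5,0,1]
    - [0,0,-6,0,1]
    - [0,0,-7.5,0,1]
    - [0,0,-8,0,1]

```text
time: 0.85
tool_pos: [0.1652, -0.525, 0.4123]
ee_rot: [3.131, 0.001, 0.305]
wrist_force: [-0.2, 0.2, 1.2]
width: 0.0576
finger_force: 0.0
```

Call:
servo_tool:
  moves:
    - [0.83,-1.1,0,0,1]
    - [1.66,-2.2,0,0,1]
    - [2.49,-3.3,0,0,1]
    - [3.32,-4.4,0,0,1]
    - [4.15,-5.5,0,0,1]
    - [4.98,-6.6,0,0,1]
    - [5.81,-7.7,0,0,1]
    - [6.64,-8.8,0,0,1]
    - [7.47,-9.9,0,0,1]
    - [8.3,-11,0,0,1]

```text
time: 1.68
tool_pos: [0.2805, -0.1984, 0.4057]
ee_rot: [3.141, -0.001, 0.304]
wrist_force: [1.1, -0.4, 0.0]
width: 0.0007
finger_force: 0.0
```

Call:
servo_tool:
  moves:
    - [0.5,-1.35,0,0,1]
    - [1,-2.7,0,0,1]
    - [1.5,-4.05,0,0,1]
    - [2,-5.4,0,0,1]
    - [2.5,-6.75,0,0,1]
    - [3,-8.1,0,0,1]
    - [3.5,-9.45,0,0,1]
    - [4,-10.8,0,0,1]
    - [4.5,-12.15,0,0,1]
    - [5,-13.5,0,0,1]

```text
time: 2.52
tool_pos: [0.2977, 0.1613, 0.4058]
ee_rot: [3.141, -0.002, 0.305]
wrist_force: [0.4, -0.1, -0.0]
width: 0.0006
finger_force: 0.0
```

Call:
servo_tool:
  moves:
    - [1.12,-0.43,0.6,-0.38,1]
    - [2.24,-0.86,1.2,-0.77,1]
    - [3.36,-1.29,1.8,-1.15,1]
    - [4.48,-1.72,2.4,-1.54,1]
    - [5.6,-2.15,3,-1.93,1]
    - [6.72,-2.58,3.6,-2.3,1]
    - [7.84,-3.01,4.2,-2.7,1]
    - [8.96,-3.44,4.8,-3.1,1]
    - [10.08,-3.87,5.4,-3.47,1]
    - [11.2,-4.3,6,-3.86,1]

```text
time: 3.35
tool_pos: [0.5342, 0.3469, 0.2544]
ee_rot: [3.142, 0.0, 0.711]
wrist_force: [0.4, -0.1, 0.1]
width: 0.0006
finger_force: 0.0
```

Run:
```python
from h import *
o=robot.get_obs(); print(o['tool_pos'],o['ee_rot'],o['wrist_force'],o['joint_positions'])
s=snap('wrist','w1.png'); print(s['fx'],s['cx'],s['cy'],s['T_tool_cam'])
```

```text
[0.53422931 0.34690348 0.2544441 ] [3.14154579e+00 2.32180310e-04 7.11054385e-01] [ 0.4215585  -0.05971645  0.14811768] [ 4.86999923e-01  2.82446355e-01  1.04780030e+00 -1.00167557e-04
  1.81156196e+00  1.34671799e+00]
331.3839219601112 283.7194533332551 209.34541431656027 [[-3.70271308e-04 -9.61027200e-01 -2.76453583e-01  7.92544055e-02]
 [ 9.99999587e-01 -1.26371873e-04 -9.00058320e-04  7.45003472e-04]
 [ 8.30044570e-04 -2.76453802e-01  9.61026850e-01 -1.79688263e-01]
 [ 0.00000000e+00  0.00000000e+00  0.00000000e+00  1.00000000e+00]]
```

View pics/w1.png

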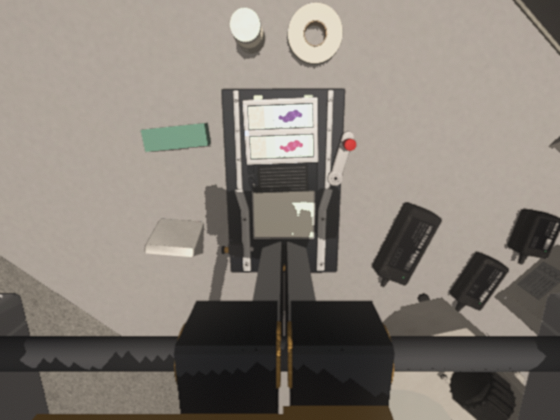

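```bash
cat >> h.py <<'E'
def wray(s,o,uv,z):
    T=s['T_tool_cam']; Rt=R.from_euler('xyz',o['ee_rot']).as_matrix()
    e=o['tool_pos']+Rt@T[:3,3]; d=Rt@T[:3,:3]@np.array([(uv[0]-s['cx'])/s['fx'],(uv[1]-s['cy'])/s['fy'],1])
    return e+d*(z-e[2])/d[2]
E
python3 - <<'E'
from h import *
o=robot.get_obs(); s=robot.snapshot('wrist'); im=s['image']
th=.709; M=np.array([[np.cos(th),-np.sin(th)],[np.sin(th),np.cos(th)]]); og=np.array([.5178,.3348])
inv=lambda p:(M.T@(p[:2]-og)*1e3).round(1)
for n,p,z in(('BL 128,74',(222,89),.018),('BR 128,-74',(344.5,89),.018),('FR -112,-74',(338,270.5),.018),('FL',(231,272),.018),('pivot 22.5 -64',(335,178),.027),('knobtop',(349.5,144.5),.05)):
    print(n,inv(wray(s,o,p,z)))
cr=cv2.resize(im[80:280,190:380],None,fx=3,fy=3,interpolation=cv2.INTER_CUBIC); cv2.imwrite('pics/w1c.png',cv2.convertScaleAbs(cr,alpha=2))
E
```

```text
BL 128,74 [128.8  70.7]
BR 128,-74 [129.3 -71.3]
FR -112,-74 [-102.5  -75.4]
FL [-105.6   69.9]
pivot 22.5 -64 [ 26.4 -63.9]
knobtop [ 68.9 -74.7]
```

View pics/w1c.png

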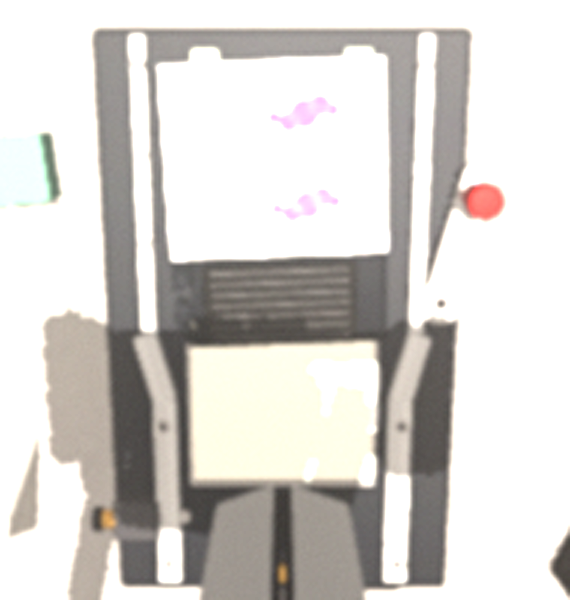

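Call:
servo_tool:
  moves:
    - [0,-0.1,1.2,0,1]
    - [0,-0.1,2.4,0,1]
    - [0,-0.1,3.6,0,1]
    - [0,-0.1,4.8,0,1]
    - [0,-0.1,6,0,1]
    - [0,-0.1,7,0,1]
    - [0,-0.1,7.6,0,1]
    - [0,-0.1,8.1,0,1]
    - [0,-0.1,8.4,0,1]
    - [0,-0.1,8.4,0,1]

```text
time: 4.28
tool_pos: [0.5308, 0.3473, 0.0444]
ee_rot: [-3.141, 0.002, 0.709]
wrist_force: [-0.3, -1.3, -0.0]
width: -0.0
finger_force: 0.0
```

Run:
```python
from h import *
o=robot.get_obs(); print(o['tool_pos'],o['ee_rot'],o['wrist_force'])
s=snap('wrist','w2.png'); snap('top','top3.png')
im=robot.snapshot('scene')['image'][170:300,220:400]; cv2.imwrite('pics/sc3.png',cv2.convertScaleAbs(cv2.resize(im,None,fx=4.2,fy=4.2,interpolation=cv2.INTER_CUBIC),alpha=1.6))
```

```text
[0.53079075 0.34729285 0.04442788] [-3.14121160e+00  2.11778125e-03  7.08733381e-01] [-2.72125164e-01 -1.25046250e+00 -3.46453752e-04]
```

View pics/w2.png

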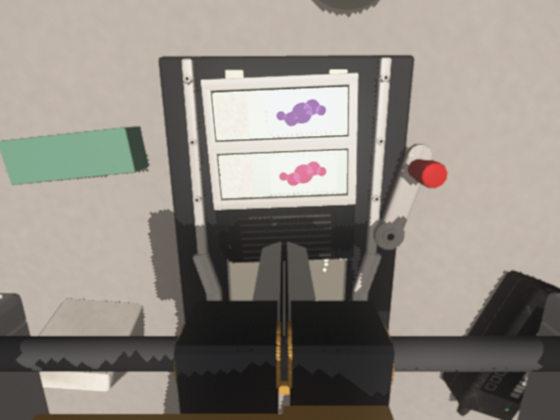

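View pics/sc3.png

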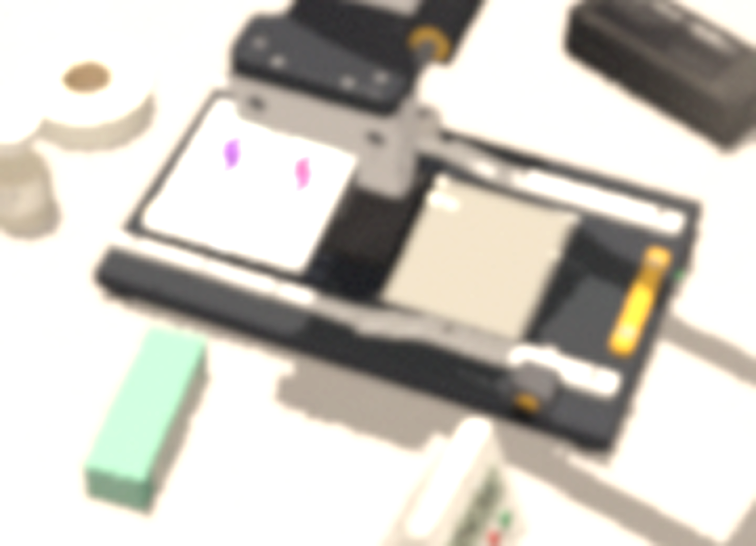

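Run:
```python
from h import *
o=robot.get_obs(); s=robot.snapshot('wrist'); t=o['tool_pos']; Rt=R.from_euler('xyz',o['ee_rot']).as_matrix()
for n,p,z in(('padL',(232,237),.029),('padR',(333,235),.029),('frame front',(280,210),.028),('pad front/carrier',(245,260),.029),('pad first rib',(280,216),.029),('pivot',(389,237),.027),('knobtop',(428,174),.05),('BL',(161,58),.018),('BR',(412,57),.018)):
    print(n,(Rt.T@(wray(s,o,p,z)-t)*1e3).round(1))
v=s['image'][195:275,250].astype(int).sum(1); print(v.tolist())
```

```text
padL [  4.  -32.4  18.3]
padR [ 5.3 31.9 18.4]
frame front [21.6 -1.8 19.4]
pad front/carrier [-12.  -24.6  18.3]
pad first rib [17.9 -1.8 18.4]
pivot [ 3.2 68.3 20.4]
knobtop [48.1 78.5 -2.5]
BL [110.6 -70.7  29.6]
BR [111.   75.1  29.7]
[714, 716, 716, 670, 495, 387, 506, 639, 670, 660, 652, 643, 639, 627, 573, 413, 230, 165, 169, 165, 161, 160, 160, 157, 158, 163, 150, 134, 132, 125, 141, 155, 149, 131, 123, 119, 118, 137, 146, 130, 112, 109, 106, 116, 131, 132, 114, 102, 99, 107, 116, 126, 115, 96, 93, 98, 106, 122, 125, 102, 85, 89, 94, 112, 123, 96, 86, 139, 268, 388, 424, 424, 422, 418, 419, 420, 416, 420, 419, 420]
```

Call:
servo_tool:
  moves:
    - [0.02,0,0.05,0,1]
    - [0.04,0,0.1,0,1]
    - [0.06,0,0.15,0,1]
    - [0.06,0,0.2,0,1]
    - [0.06,0,0.25,0,1]
    - [0.06,0,0.3,0,1]
    - [0.06,0,0.33,0,1]
    - [0.06,0,0.36,0,1]
    - [0.06,0,0.39,0,1]
    - [0.06,0,0.42,0,1]

```text
time: 5.32
tool_pos: [0.5328, 0.3488, 0.0348]
ee_rot: [3.141, 0.0, 0.709]
wrist_force: [0.4, -0.0, -0.3]
width: 0.0006
finger_force: 0.0
```

Call:
servo_tool:
  moves:
    - [0,0,0.02,0,1]
    - [0,0,0.04,0,1]
    - [0,0,0.06,0,1]
    - [0,0,0.08,0,1]
    - [0,0,0.1,0,1]
    - [0,0,0.12,0,1]
    - [0,0,0.14,0,1]
    - [0,0,0.16,0,1]
    - [0,0,0.18,0,1]
    - [0,0,0.2,0,1]

```text
time: 6.15
tool_pos: [0.5328, 0.3488, 0.0299]
ee_rot: [3.142, 0.0, 0.709]
wrist_force: [0.6, 0.1, 0.1]
width: 0.0008
finger_force: 0.0
```

Call:
servo_tool:
  moves:
    - [0,0,0.01,0,1]
    - [0,0,0.02,0,1]
    - [0,0,0.03,0,1]
    - [0,0,0.04,0,1]

```text
time: 6.48
tool_pos: [0.5328, 0.3488, 0.0293]
ee_rot: [3.142, 0.0, 0.709]
wrist_force: [-1.1, 0.0, 2.1]
width: 0.0005
finger_force: 1.4
```

Call:
servo_tool:
  moves:
    - [0,0,0.01,0,1]
    - [0,0,0.01,0,1]
    - [0,0,0.01,0,1]

```text
time: 6.73
tool_pos: [0.5328, 0.3488, 0.0293]
ee_rot: [3.141, -0.0, 0.709]
wrist_force: [-1.9, -1.5, 4.7]
width: 0.0008
finger_force: 2.3
```

Call:
servo_tool:
  moves:
    - [0,0,0.01,0,1]
    - [0,0,0.01,0,1]
    - [0,0,0.01,0,1]

```text
time: 6.98
tool_pos: [0.5328, 0.3488, 0.0293]
ee_rot: [3.141, -0.0, 0.709]
wrist_force: [-1.9, -0.6, 6.0]
width: 0.0003
finger_force: 2.8
```

Call:
servo_tool:
  moves:
    - [0,0,0.01,0,1]
    - [0,0,0.02,0,1]
    - [0,0,0.03,0,1]
    - [0,0,0.03,0,1]
    - [0,0,0.03,0,1]

```text
time: 7.4
tool_pos: [0.5328, 0.3488, 0.0293]
ee_rot: [3.141, -0.0, 0.709]
wrist_force: [-3.8, -1.5, 7.6]
width: 0.0002
finger_force: 4.1
```

Call:
servo_tool:
  moves:
    - [0,0,0.01,0,1]
    - [0,0,0.02,0,1]
    - [0,0,0.03,0,1]
    - [-0.03,0,0.03,0,1]
    - [-0.08,0,0.03,0,1]
    - [-0.14,0,0.03,0,1]
    - [-0.2,0,0.03,0,1]
    - [-0.26,0,0.03,0,1]

```text
time: 8.07
tool_pos: [0.5306, 0.3464, 0.0293]
ee_rot: [3.14, -0.008, 0.709]
wrist_force: [1.3, 2.1, 5.3]
width: -0.0001
finger_force: 2.6
```

Call:
servo_tool:
  moves:
    - [-0.06,0,0.02,0,1]
    - [-0.12,0,0.04,0,1]
    - [-0.18,0,0.06,0,1]
    - [-0.24,0,0.08,0,1]
    - [-0.3,0,0.08,0,1]
    - [-0.36,0,0.08,0,1]

```text
time: 8.57
tool_pos: [0.5255, 0.3416, 0.0293]
ee_rot: [3.139, -0.013, 0.709]
wrist_force: [2.4, 2.7, 9.6]
width: 0.0005
finger_force: 4.5
```

Call:
servo_tool:
  moves:
    - [-0.08,0,0.02,0,1]
    - [-0.16,0,0.04,0,1]
    - [-0.24,0,0.04,0,1]
    - [-0.32,0,0.04,0,1]
    - [-0.4,0,0.04,0,1]
    - [-0.48,0,0.04,0,1]
    - [-0.56,0,0.04,0,1]
    - [-0.64,0,0.04,0,1]

```text
time: 9.23
tool_pos: [0.5143, 0.3316, 0.0293]
ee_rot: [3.139, -0.016, 0.709]
wrist_force: [3.5, 3.1, 11.1]
width: 0.0005
finger_force: 5.5
```

Run:
```python
from h import *
o=robot.get_obs(); s=robot.snapshot('wrist'); print(o['tool_pos'],o['wrist_force'])
v=s['image'][150:275,250].astype(int).sum(1); print(v.tolist())
Rt=R.from_euler('xyz',o['ee_rot']).as_matrix()
for r in range(200,271,10): print(r,(Rt.T@(wray(s,o,(250,r),.029)-o['tool_pos'])*1e3).round(1)[0])
```

```text
[0.51425614 0.33163612 0.02926888] [ 3.45437105  3.06709099 11.09459317]
[688, 688, 687, 686, 683, 681, 680, 689, 675, 573, 434, 556, 714, 731, 727, 725, 725, 724, 725, 723, 723, 724, 722, 722, 721, 721, 719, 721, 721, 718, 718, 718, 718, 718, 718, 718, 713, 712, 713, 713, 709, 713, 716, 716, 713, 713, 715, 713, 714, 713, 707, 702, 706, 706, 705, 709, 675, 495, 355, 463, 619, 672, 671, 662, 652, 643, 640, 635, 586, 436, 244, 167, 167, 168, 160, 154, 149, 145, 152, 165, 166, 147, 136, 127, 131, 135, 146, 154, 140, 126, 119, 119, 119, 131, 144, 132, 119, 108, 106, 109, 121, 132, 128, 106, 95, 94, 96, 115, 126, 120, 99, 93, 89, 91, 109, 126, 114, 89, 83, 81, 87, 107, 118, 100, 81]
200 32.8
210 27.0
220 21.1
230 15.1
240 8.9
250 2.7
260 -3.6
270 -10.1
```

Call:
servo_tool:
  moves:
    - [-0.08,0,0.01,0,1]
    - [-0.18,0,0.02,0,1]
    - [-0.28,0,0.03,0,1]
    - [-0.38,0,0.04,0,1]
    - [-0.48,0,0.05,0,1]
    - [-0.58,0,0.05,0,1]
    - [-0.68,0,0.05,0,1]
    - [-0.78,0,0.05,0,1]
    - [-0.88,0,0.05,0,1]
    - [-0.98,0,0.05,0,1]

```text
time: 10.12
tool_pos: [0.4969, 0.3164, 0.0292]
ee_rot: [3.138, -0.019, 0.709]
wrist_force: [4.9, 2.8, 13.2]
width: 0.0007
finger_force: 6.9
```

Call:
servo_tool:
  moves:
    - [-0.1,0,0.01,0,1]
    - [-0.2,0,0.02,0,1]
    - [-0.3,0,0.02,0,1]
    - [-0.4,0,0.02,0,1]
    - [-0.5,0,0.02,0,1]
    - [-0.6,0,0.02,0,1]
    - [-0.7,0,0.02,0,1]
    - [-0.8,0,0.02,0,1]
    - [-0.9,0,0.02,0,1]

```text
time: 10.87
tool_pos: [0.4804, 0.3021, 0.0292]
ee_rot: [3.138, -0.021, 0.709]
wrist_force: [4.6, 4.7, 15.6]
width: 0.0002
finger_force: 7.5
```

Call:
servo_tool:
  moves:
    - [-0.07,0,0,0,1]
    - [-0.14,0,0,0,1]
    - [-0.21,0,0,0,1]
    - [-0.28,0,0,0,1]
    - [-0.35,0,0,0,1]
    - [-0.42,0,0,0,1]
    - [-0.49,0,0,0,1]
    - [-0.56,0,0,0,1]
    - [-0.63,0,0,0,1]

```text
time: 11.62
tool_pos: [0.4693, 0.2921, 0.0292]
ee_rot: [3.137, -0.022, 0.709]
wrist_force: [5.9, 4.4, 13.4]
width: 0.0008
finger_force: 6.8
```

Call:
servo_tool:
  moves:
    - [-0.06,0,0.01,0,1]
    - [-0.12,0,0.02,0,1]
    - [-0.18,0,0.02,0,1]
    - [-0.24,0,0.02,0,1]
    - [-0.3,0,0.02,0,1]
    - [-0.36,0,0.02,0,1]
    - [-0.4,0,0.02,0,1]

```text
time: 12.2
tool_pos: [0.4626, 0.2862, 0.0292]
ee_rot: [3.137, -0.025, 0.709]
wrist_force: [7.0, 6.1, 13.7]
width: 0.0005
finger_force: 7.2
```

```bash
cat > m.py <<'E'
from h import *
o=robot.get_obs(); s=robot.snapshot('wrist'); print(o['tool_pos'],o['wrist_force'])
Rt=R.from_euler('xyz',o['ee_rot']).as_matrix()
v=s['image'][205:235,250].astype(int).sum(1); r=205+np.where(v>400)[0].max()
print('frame row',r,(Rt.T@(wray(s,o,(250,r),.028)-o['tool_pos'])*1e3).round(1)[0])
t=robot.snapshot('top')
y0,y1,x0,x1=150,305,235,390
cv2.imwrite('pics/topc%d.png'%int(o['time']*100),cv2.convertScaleAbs(cv2.resize(t['image'][y0:y1,x0:x1],None,fx=3.8,fy=3.8,interpolation=cv2.INTER_CUBIC),alpha=1.6))
cv2.imwrite('pics/w%d.png'%int(o['time']*100),s['image'])
E
python3 m.py
```

```text
[0.46257916 0.28619179 0.02918417] [ 7.02053123  6.06211038 13.72188486]
frame row 217 22.5
```

Call:
servo_tool:
  moves:
    - [-0.05,0,0.02,0,1]
    - [-0.1,0,0.04,0,1]
    - [-0.15,0,0.05,0,1]
    - [-0.2,0,0.05,0,1]

```text
time: 12.63
tool_pos: [0.4597, 0.2837, 0.0292]
ee_rot: [3.137, -0.027, 0.709]
wrist_force: [6.6, 4.7, 17.5]
width: 0.0004
finger_force: 9.2
```

Call:
servo_tool:
  moves:
    - [-0.05,0,0,0,1]
    - [-0.1,0,0,0,1]
    - [-0.15,0,0,0,1]

```text
time: 12.88
tool_pos: [0.457, 0.2813, 0.0292]
ee_rot: [3.137, -0.028, 0.709]
wrist_force: [7.7, 7.2, 16.6]
width: 0.0004
finger_force: 8.0
```

Call:
servo_tool:
  moves:
    - [-0.05,0,0,0,1]
    - [-0.1,0,0,0,1]
    - [-0.1,0,0,0,1]

```text
time: 13.13
tool_pos: [0.456, 0.2805, 0.0292]
ee_rot: [3.137, -0.031, 0.709]
wrist_force: [8.9, 9.8, 15.8]
width: 0.0003
finger_force: 7.5
```

```bash
python3 m.py; ls pics
```

```text
[0.45598073 0.28054092 0.02923476] [ 8.92830074  9.75845156 15.8028106 ]
frame row 215 23.7
crop1.png
sc3.png
scene1.png
top1.png
top2.png
top3.png
topc1220.png
topc1313.png
w1.png
w1220.png
w1313.png
w1c.png
w2.png
```

View pics/topc1313.png

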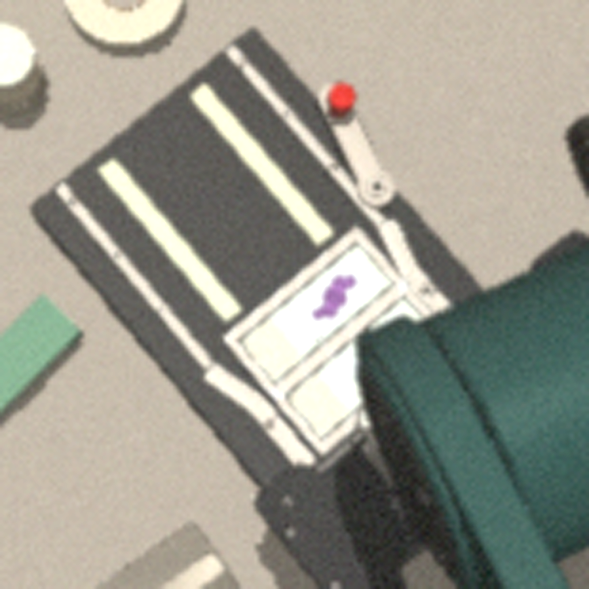

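Run:
```python
from h import *
s=robot.snapshot('top')
th=.709; M=np.array([[np.cos(th),-np.sin(th)],[np.sin(th),np.cos(th)]]); og=np.array([.5178,.3348])
for p in [(226,337),(358,230),(322,455),(88,190),(212,80),(376,186)]:
    print(p,(M.T@(ray(s,np.array(p)/3.8+[235,150],.028)[:2]-og)*1e3).round(1))
# throat rails reference, knob
o=robot.get_obs(); print(o['tool_pos'],o['wrist_force'],o['time'])
```

```text
(226, 337) [13.6 41.2]
(358, 230) [ 12.8 -42.9]
(322, 455) [-59.8  42.2]
(88, 190) [113.5  47. ]
(212, 80) [117.6 -36.4]
(376, 186) [ 24.  -64.2]
[0.45597537 0.28051858 0.02921877] [ 9.07775164  7.98613635 16.21534432] 13.2833
```

Call:
servo_tool:
  moves:
    - [0.02,0,-0.03,0,1]
    - [0.04,0,-0.06,0,1]
    - [0.06,0,-0.1,0,1]
    - [0.08,0,-0.15,0,1]
    - [0.1,0,-0.25,0,1]
    - [0.1,0,-0.4,0,1]
    - [0.1,0,-0.8,0,1]
    - [0.1,0,-1.6,0,1]
    - [0.1,0,-2.6,0,1]
    - [0.1,0,-3,0,1]

```text
time: 14.12
tool_pos: [0.4477, 0.2755, 0.098]
ee_rot: [3.141, -0.002, 0.709]
wrist_force: [0.3, 0.2, 0.6]
width: 0.0003
finger_force: 0.0
```

Run:
```python
from h import *
o=robot.get_obs(); s=snap('wrist','w3.png'); print(o['tool_pos'],o['ee_rot'],o['wrist_force'],o['time'])
th=.709; M=np.array([[np.cos(th),-np.sin(th)],[np.sin(th),np.cos(th)]]); og=np.array([.5178,.3348])
h=cv2.cvtColor(s['image'],cv2.COLOR_BGR2HSV); m=cv2.inRange(h,(0,150,60),(8,255,255))|cv2.inRange(h,(172,150,60),(180,255,255))
n,l,st,ce=cv2.connectedComponentsWithStats(m)
for i in range(1,n):
    if st[i,4]>30: p=wray(s,o,ce[i],.045); print(st[i],ce[i],p,(M.T@(p[:2]-og)*1e3).round(1))
```

```text
[0.44766108 0.27551044 0.09803794] [ 3.14077680e+00 -2.45152699e-03  7.08922309e-01] [0.27573191 0.173724   0.64620792] 14.1167
```

View pics/w3.png

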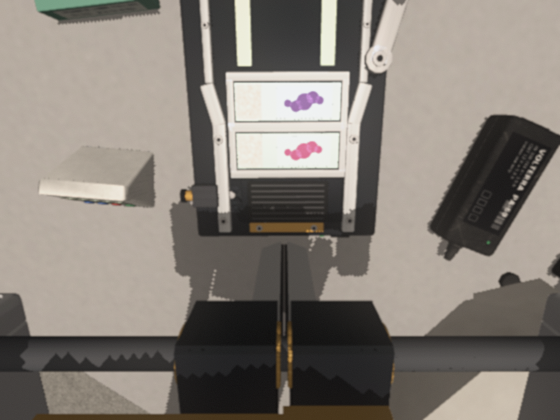

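Call:
servo_tool:
  moves:
    - [0.4,0.3,-0.8,0,0.6]
    - [1.2,0.8,-0.8,0,0.6]
    - [2,1.3,-0.8,0,0.6]
    - [2.8,1.8,-0.8,0,0.6]
    - [3.6,2.3,-0.8,0,0.6]
    - [4.3,2.8,-0.8,0,0.6]
    - [4.75,3,-0.8,0,0.6]
    - [4.75,3,-0.8,0,0.6]

```text
time: 14.83
tool_pos: [0.587, 0.2952, 0.1128]
ee_rot: [-3.141, 0.003, 0.708]
wrist_force: [-0.9, -0.2, -0.6]
width: 0.0377
finger_force: 0.0
```

```bash
cat > k.py <<'E'
from h import *
o=robot.get_obs(); s=snap('wrist','wk%d.png'%int(o['time']*100)); print(o['tool_pos'],o['ee_rot'],o['width'],o['time'])
th=.709; M=np.array([[np.cos(th),-np.sin(th)],[np.sin(th),np.cos(th)]]); og=np.array([.5178,.3348])
h=cv2.cvtColor(s['image'],cv2.COLOR_BGR2HSV); m=cv2.inRange(h,(0,150,60),(8,255,255))|cv2.inRange(h,(172,150,60),(180,255,255))
Rt=R.from_euler('xyz',o['ee_rot']).as_matrix(); m[300:]=0
n,l,st,ce=cv2.connectedComponentsWithStats(m)
for i in range(1,n):
    if st[i,4]>60: p=wray(s,o,ce[i],.042); print(st[i],ce[i],p,'stage',(M.T@(p[:2]-og)*1e3).round(1),'tool',(Rt.T@(p-o['tool_pos'])*1e3).round(1))
E
python3 k.py
```

```text
[0.58701436 0.29520224 0.11282546] [-3.14098072e+00  2.66568322e-03  7.07893778e-01] 0.0377234584815901 14.8333
[276 161  18  18 252] [284.6984127  169.45238095] [0.61712207 0.31935618 0.042     ] stage [ 65.3 -76.4] tool [38.8  1.3 70.7]
```

Call:
servo_tool:
  moves:
    - [0.8,0.05,0,0,0.6]
    - [1.55,0.05,0,0,0.6]
    - [1.55,0.05,0.6,0,0.6]
    - [1.55,0.05,1.4,0,0.6]
    - [1.55,0.05,2,0,0.6]
    - [1.55,0.05,2.5,0,0.6]
    - [1.55,0.05,2.9,0,0.6]
    - [1.55,0.05,3.1,0,0.6]
    - [1.55,0.05,3.1,0,0.6]

```text
time: 15.63
tool_pos: [0.6149, 0.3195, 0.0363]
ee_rot: [-3.141, 0.003, 0.709]
wrist_force: [0.6, 0.5, -0.7]
width: 0.0374
finger_force: 0.0
```

```bash
python3 k.py
```

```text
[0.61492095 0.31949668 0.03629539] [-3.14073975e+00  2.87780134e-03  7.09168856e-01] 0.03740550184076733 15.6333
[274 240  24  35 646] [285.86532508 257.94117647] [0.61638411 0.31837793 0.042     ] stage [ 64.1 -76.7] tool [ 0.4  1.8 -5.7]
```

Call:
servo_tool:
  moves:
    - [0,0,0,0,1]
    - [0,0,0,0,1]
    - [0,0,0,0,1]
    - [0,0,0,0,1]
    - [0,0,0,0,1]

```text
time: 16.1
tool_pos: [0.6169, 0.32, 0.0389]
ee_rot: [3.141, -0.002, 0.709]
wrist_force: [-0.2, -0.3, 1.8]
width: 0.0133
finger_force: 30.0
```

Run:
```python
import numpy as np
f0=105.2;yaw=0
for c in range(3):
    a=np.radians(f0-35.2*c); k=lambda t:44*np.array([np.sin(t),np.cos(t)])
    r=np.radians(yaw); rows=[]
    for i in range(1,11):
        d=k(a-np.radians(3.52)*i)-k(a)
        tx=d@[np.cos(r),np.sin(r)]; ty=d@[np.sin(r),-np.cos(r)]
        rows.append([round(tx/25,2),round(ty/25,2),0,-.5*i,1])
    print(rows); yaw+=30
```

```text
[[np.float64(0.03), np.float64(-0.11), 0, -0.5, 1], [np.float64(0.04), np.float64(-0.21), 0, -1.0, 1], [np.float64(0.06), np.float64(-0.32), 0, -1.5, 1], [np.float64(0.06), np.float64(-0.43), 0, -2.0, 1], [np.float64(0.06), np.float64(-0.54), 0, -2.5, 1], [np.float64(0.05), np.float64(-0.64), 0, -3.0, 1], [np.float64(0.04), np.float64(-0.75), 0, -3.5, 1], [np.float64(0.02), np.float64(-0.86), 0, -4.0, 1], [np.float64(-0.01), np.float64(-0.96), 0, -4.5, 1], [np.float64(-0.04), np.float64(-1.06), 0, -5.0, 1]]
[[np.float64(0.02), np.float64(-0.11), 0, -0.5, 1], [np.float64(0.02), np.float64(-0.21), 0, -1.0, 1], [np.float64(0.03), np.float64(-0.32), 0, -1.5, 1], [np.float64(0.02), np.float64(-0.43), 0, -2.0, 1], [np.float64(0.01), np.float64(-0.54), 0, -2.5, 1], [np.float64(-0.01), np.float64(-0.65), 0, -3.0, 1], [np.float64(-0.03), np.float64(-0.75), 0, -3.5, 1], [np.float64(-0.06), np.float64(-0.85), 0, -4.0, 1], [np.float64(-0.1), np.float64(-0.96), 0, -4.5, 1], [np.float64(-0.14), np.float64(-1.05), 0, -5.0, 1]]
[[np.float64(0.01), np.float64(-0.11), 0, -0.5, 1], [np.float64(0.0), np.float64(-0.22), 0, -1.0, 1], [np.float64(-0.0), np.float64(-0.32), 0, -1.5, 1], [np.float64(-0.02), np.float64(-0.43), 0, -2.0, 1], [np.float64(-0.04), np.float64(-0.54), 0, -2.5, 1], [np.float64(-0.06), np.float64(-0.64), 0, -3.0, 1], [np.float64(-0.1), np.float64(-0.74), 0, -3.5, 1], [np.float64(-0.14), np.float64(-0.85), 0, -4.0, 1], [np.float64(-0.18), np.float64(-0.94), 0, -4.5, 1], [np.float64(-0.24), np.float64(-1.04), 0, -5.0, 1]]
```

Call:
servo_tool:
  moves:
    - [0.03,-0.11,0,-0.5,1]
    - [0.04,-0.21,0,-1,1]
    - [0.06,-0.32,0,-1.5,1]
    - [0.06,-0.43,0,-2,1]
    - [0.06,-0.54,0,-2.5,1]
    - [0.05,-0.64,0,-3,1]
    - [0.04,-0.75,0,-3.5,1]
    - [0.02,-0.86,0,-4,1]
    - [-0.01,-0.96,0,-4.5,1]
    - [-0.04,-1.06,0,-5,1]

```text
time: 16.93
tool_pos: [0.6012, 0.3376, 0.039]
ee_rot: [3.135, 0.0, 1.235]
wrist_force: [6.1, -4.0, -0.5]
width: 0.0132
finger_force: 30.0
```

Call:
servo_tool:
  moves:
    - [0.02,-0.11,0,-0.5,1]
    - [0.02,-0.21,0,-1,1]
    - [0.03,-0.32,0,-1.5,1]
    - [0.02,-0.43,0,-2,1]
    - [0.01,-0.54,0,-2.5,1]
    - [-0.01,-0.65,0,-3,1]
    - [-0.03,-0.75,0,-3.5,1]
    - [-0.06,-0.85,0,-4,1]
    - [-0.1,-0.96,0,-4.5,1]
    - [-0.14,-1.05,0,-5,1]

```text
time: 17.77
tool_pos: [0.5763, 0.3441, 0.0389]
ee_rot: [3.133, 0.002, 1.759]
wrist_force: [8.0, -0.2, -2.0]
width: 0.0134
finger_force: 30.0
```

Call:
servo_tool:
  moves:
    - [0.01,-0.11,0,-0.5,1]
    - [0,-0.22,0,-1,1]
    - [0,-0.32,0,-1.5,1]
    - [-0.02,-0.43,0,-2,1]
    - [-0.04,-0.54,0,-2.5,1]
    - [-0.06,-0.64,0,-3,1]
    - [-0.1,-0.74,0,-3.5,1]
    - [-0.14,-0.85,0,-4,1]
    - [-0.18,-0.94,0,-4.5,1]
    - [-0.24,-1.04,0,-5,1]

```text
time: 18.6
tool_pos: [0.5516, 0.3346, 0.039]
ee_rot: [3.134, 0.004, 2.282]
wrist_force: [8.3, 2.6, -3.8]
width: 0.0132
finger_force: 30.0
```

Call:
servo_tool:
  moves:
    - [0.03,-0.08,0,0,1]
    - [0.04,-0.14,0,0,1]
    - [0.04,-0.18,0,0,1]
    - [0.04,-0.18,0,0,1]

```text
time: 18.93
tool_pos: [0.5513, 0.3346, 0.0391]
ee_rot: [3.123, 0.006, 2.279]
wrist_force: [17.7, 7.0, -9.1]
width: 0.0132
finger_force: 30.0
```

Call:
servo_tool:
  moves:
    - [0,0.1,0,0,1]
    - [0,0.16,0,0,1]
    - [0,0.16,0,0,0.7]
    - [0,0.16,0,0,0.6]
    - [0,0.16,0,0,0.6]
    - [0,0.16,0,0,0.6]
    - [0,0.16,-0.4,0,0.6]
    - [0,0.16,-1,0,0.6]
    - [-0.5,0.16,-2,0,0.6]
    - [-1.5,0.16,-3,0,0.6]

```text
time: 19.77
tool_pos: [0.5689, 0.3077, 0.1135]
ee_rot: [-3.139, -0.002, 2.284]
wrist_force: [1.4, 0.3, 0.4]
width: 0.0374
finger_force: 0.0
```

Call:
servo_tool:
  moves:
    - [-0.5,0,-1,0,0.6]
    - [-2,0,-2,0,0.6]
    - [-3.2,0,-3,0,0.6]
    - [-4,0,-4,0,0.6]
    - [-5,0,-4.5,0,0.6]
    - [-6,0,-4.5,0,0.6]

```text
time: 20.27
tool_pos: [0.6708, 0.1917, 0.2322]
ee_rot: [3.133, 0.005, 2.28]
wrist_force: [0.2, 0.3, 0.4]
width: 0.0378
finger_force: 0.0
```

Run:
```python
from h import *
o=robot.get_obs(); print(o['tool_pos'],o['wrist_force'],o['time'])
s=robot.snapshot('top'); im=s['image']
cr=cv2.convertScaleAbs(cv2.resize(im[150:305,235:390],None,fx=3.8,fy=3.8,interpolation=cv2.INTER_CUBIC),alpha=1.6)
cv2.imwrite('pics/end.png',cr)
th=.709; M=np.array([[np.cos(th),-np.sin(th)],[np.sin(th),np.cos(th)]]); og=np.array([.5178,.3348])
h=cv2.cvtColor(im,cv2.COLOR_BGR2HSV); m=cv2.inRange(h,(0,150,60),(6,255,255))
m[:,:235]=0;m[:,390:]=0;m[:150]=0;m[305:]=0
n,l,st,ce=cv2.connectedComponentsWithStats(m)
for i in range(1,n):
    if st[i,4]>10: print(st[i],ce[i],(M.T@(ray(s,ce[i],.05)[:2]-og)*1e3).round(1))
```

```text
[0.67080178 0.1917445  0.2322491 ] [0.20977419 0.32578809 0.37801048] 20.2667
[313 209   7   7  35] [316.4        211.68571429] [ 24.3 -19.4]
```

View pics/end.png

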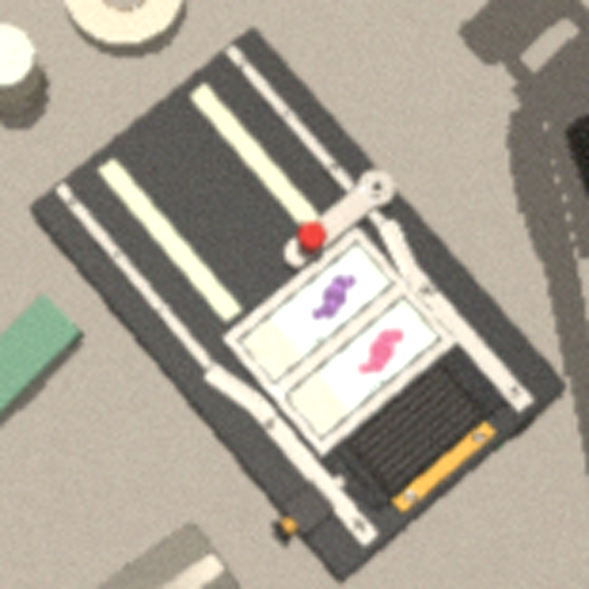

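```bash
python3 -c "
from bench import robot
print(robot.close_job())"
```

```text
the job is handed in; nothing more can be done
None
```

The job is handed in at about 20 s: the last picture shows the carrier home against the brass stop and the lever shut behind it, with the gripper clear; no verdict came back.

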